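# Fetch the sandwich half from under the low shelf with the spring tongs

### The arm

A 7-joint arm with a two-finger parallel gripper is mounted at the origin on a cart in front of the work surface, level with it; the furniture and walls round the work are solid. World frame = base frame: x ahead of the robot, y to its left, z up, the work surface at z = 0. Lengths are in m, angles in rad, forces in N, time in s.
With the tool pointing down it reaches from about 0.4 to 0.875 m from the base axis. Payload 4.4 kg.
Tool frame: the origin (TCP) lies between the finger pads; the fingertips stand bot.nose_length ahead of it and the grasp point (between the pads) is the TCP (bot.nose_length is the distance from the TCP to the fingertips, in m); z points along the fingers, y is the line along which they close (so a half turn about z gives the same grasp; the last joint's range is limited). The gripper opens to 85 mm and grips with 20 to 120 N. Pads are 22 mm wide; open, the fingers measure 114 mm over their backs; the gripper's body (76 mm by 85 mm) begins 54 mm behind the grasp point. The pads swing forward as they close: fully open they stand 13 mm farther back than shut.
Start: joints at [-1.377, 0.628, 0.038, 1.517, -0.027, 0.996, -0.02], TCP at [0.167, 0.628, 0.25] pointing down, gripper open.
Joint ranges: [-3.06, 3.06], [-0.37, 2.12], [-1.25, 1.32], [0.18, 2.47], [-1.1, 4.24], [0.23, 1.98], [-2.94, 2.94]. Speed limits (rad/s): [2.57, 2.57, 3.14, 3.14, 3.14, 3.14, 3.14].

### API

Orientations are given as [roll, pitch, yaw] about the fixed x, y, z axes, in that order (R = Rz(yaw) Ry(pitch) Rx(roll)).
In Python, from cell import bot, fingers, solve_ik, monitor, viewer, order gives the robot as it stands. Calls block until the motion is done:
- bot.reach(position, orientation): joint-space move of the TCP to a pose.
- bot.move_linear(position, ori=None, vel=0.15, until_force=None): straight line of the TCP; ori=None keeps the orientation; vel is the mean speed in m/s. With until_force (N) it stops when the force on the tool has changed by that much, and returns True; else False.
- bot.move_joints(angles): joint-space move.
- fingers.move_gripper(opening, grasp_force=None): finger opening in m; grasp_force is the grip in N (None keeps the last); returns when the fingers have stopped.
- bot.sleep(seconds).
- solve_ik(position, orientation): joint angles nearest the present ones, or None.
- monitor.state(): the state.
- viewer.camera(name): name is "scene" or "top" or "wrist"; returns a dict with "frame" (400x640x3 uint8, red, green, blue), "depth" (400x640 float32, m along the optical axis (not along the pixel's ray), 0 where there is no reading), "K" (3x3 intrinsics, pixels), "rvec" (rotation vector, rad) and "tvec" (3), from world to camera coordinates, as OpenCV has them. Camera axes: x right, y down, z forward; pixel columns grow to the right and rows downward; lengths in m; the calibration is good to about 2 mm. A picture is of the moment at which its call begins.
A pose or a line that the arm cannot do raises bot.Unreachable and nothing moves.
- order.close_job(): hands the job in; it is judged then, once.
The state is a dict: "t": time; "joint_pos": joint angles; "qvel": joint speeds; "tau": joint torques, N m; "position": TCP position; "ee_rot": TCP orientation; "wrist_force": force on the tool from outside, world axes, zero at the start; "wrist_torque": the same for the moment, N m; "grip_width": finger opening in m; "grasp_force": force on a finger pad.
Only numpy, scipy, OpenCV 4.12 (cv2) and the standard library are available. Lean on these libraries where they do the work, as an engineer would, in place of code of your own. Each camera call takes 0.05 s, during which the arm holds its last target. There are 200 camera calls.

### The job

Pick up the spring tongs, reach in with them under the low steel shelf and squeeze them shut on the half sandwich that stands on its edge; lift it out and set it down gently, still standing, in the middle of the white plate. Do not crush it or touch it with the gripper itself, and leave the other sandwich half under the shelf and the bottles on top where they are. Finally lay the tongs flat on the bare worktop and let go.

Things in the scene. Friction and masses are not known exactly. Their poses are not given: they have to be found in the camera images.
- tongs: steel spring tongs, 190 mm long, 34 mm high at the jaws, lying flat, 115 g, centre of mass at about x = 10 mm. Origin on the underside, midway between the two black grips; x points to the jaws, z up. Two arms diverge from a heel at x = -60 mm
- tongs_grip (a point): point midway between the two black grips, at x = 0, y = 0, z = 12 mm of the tongs. The grips are 44 mm long (x = -22 to 22) and 22 mm high (z = 1 to 23) and measure up to 61 mm over their outsides across y when the tongs are open, 39 mm when the jaws are 38 mm apart
- tongs_jaws (a point): point midway between the jaws, at x = 85, y = 0, z = 17 mm of the tongs. Each jaw is an upright plate 42 mm long (x = 61 to 103 mm open, 64 to 106 closed) and 34 mm high (z = 0 to 34); open, they are 71 mm apart at their heel end and measure 89 mm over their tips
- tongs_left (a joint): how far each arm is closed, rad: 0 = open (jaws 71 mm apart), 0.035 = 63 mm, 0.136 = 38 mm, 0.26 = shut. Both arms move alike and spring open when released: the grips push back with about 7 N when open (enough to carry the tongs slowly), 14 N at 0.136; about 0.4 of what is pressed beyond that reaches each jaw
- half: the half sandwich to fetch: stands on its edge under the shelf, a block 81 mm long (x, pointing into the shelf), 38 mm thick (y, between the two bread faces) and 64 mm high, about 90 g. Origin at the centre of its underside, z up. Firm, but crushed by 30 N from each jaw; some 5 to 20 N a jaw hold it well
- flat_half: the other half sandwich under the shelf, lying flat on its bread face: 64 (x) x 106 (y) x 42 mm. Origin at the centre of its underside. Not to be moved
- shelf: low stainless shelf on four corner legs, fixed on the worktop: 210 deep (x) x 320 wide (y) x 150 mm high, with a closed back. Origin on the worktop under its middle; its open front looks to -x, the front edge being at x = -105 mm. Under the front edge 136 mm of height is free, and 314 mm between the legs
- plate: round white plate, 220 mm across, rim 20 mm high, flat floor 136 mm across and 5 mm above the worktop. Origin at the centre of its underside, loose, 0.42 kg
- bottle_a: sauce bottle standing on top of the shelf, 57 mm across, 195 mm high; origin at the centre of its foot. Not to be moved
- bottle_b: second sauce bottle standing on top of the shelf, same size; origin at the centre of its foot. Not to be moved
Things that resemble listed ones, but are neither listed nor needed, are in the scene too. What is shaped like the half but green or yellow is not meant.

How it is judged:
By the outcome, as a careful person would: the job done as asked, in the order asked, and still so for the second after the job is handed in, with the robot touching nothing.
It also fails if it takes over 72 s, if anything falls off the work surface, if the arm or the gripper's body presses on something with over 40 N, if the wrist force passes 120 N, or if a joint passes its speed limit or range.

## Working session

There is one attempt and no reset: what is moved stays moved. The work goes in short steps, each a Python script; the robot and the scene stay as the last script left them, time stands still between calls to the robot, and variables do not carry over. Pictures are saved under pics/ and viewed, at most 10 in all, crops included, and the job is handed in when it is done.

```bash
mkdir -p pics; ls; cat > h.py <<'E'
import numpy as np, cv2
from cell import bot, fingers, solve_ik, monitor, viewer, order
def cloud(c):
    R=cv2.Rodrigues(np.array(c["rvec"],float))[0]; t=np.array(c["tvec"],float).ravel()
    d=c["depth"]; v,u=np.mgrid[:d.shape[0],:d.shape[1]]
    K=np.array(c["K"]); P=np.stack([(u-K[0,2])/K[0,0]*d,(v-K[1,2])/K[1,1]*d,d],-1)
    W=(P-t)@R; W[d==0]=np.nan
    return W
def save(c,n,crop=None,s=1):
    f=c["frame"][...,::-1]
    if crop: f=f[crop[1]:crop[3],crop[0]:crop[2]]
    cv2.imwrite(n,cv2.resize(f,None,fx=s,fy=s,interpolation=cv2.INTER_CUBIC))
E
python3 - <<'E'
from h import *
for n in("scene","top"):
    c=viewer.camera(n); save(c,f"pics/{n}0.png"); np.savez(f"{n}0.npz",W=cloud(c),**{k:np.array(v) for k,v in c.items()})
print(monitor.state(),bot.nose_length)
E
```

```text
pics
{'t': 0.1, 'joint_pos': array([-1.37679686,  0.62925666,  0.03844014,  1.51825455, -0.02699748,
        0.9962956 , -0.01999595]), 'qvel': array([-0.00025335, -0.0020507 , -0.00024155, -0.00155792,  0.00138484,
       -0.00043917,  0.00116297]), 'tau': array([ 2.89115153e-03, -5.64529252e+01,  1.23043466e+00, -1.93974692e+01,
        1.13170064e-02,  5.44402254e-03,  7.64967012e-06]), 'position': array([0.16681084, 0.62769344, 0.24948327]), 'ee_rot': array([-3.13989635e+00,  1.63152780e-05,  2.88180266e+00]), 'wrist_force': array([ 0.21377682, -1.21565147, -0.38011984]), 'wrist_torque': array([ 0.00881197, -0.08111697, -0.01276583]), 'grasp_force': 0.0, 'grip_width': 0.08559696659172945} 0.019
```

View pics/scene0.png

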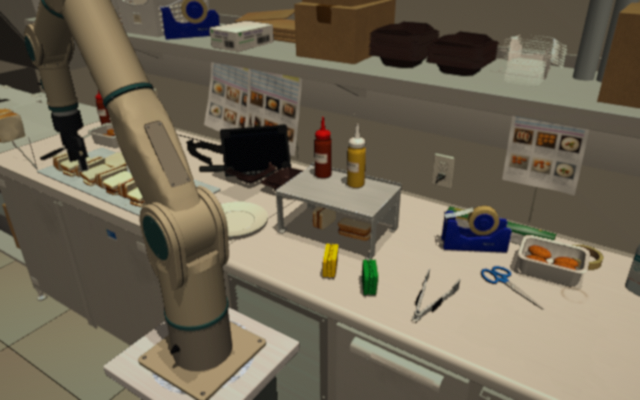

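View pics/top0.png

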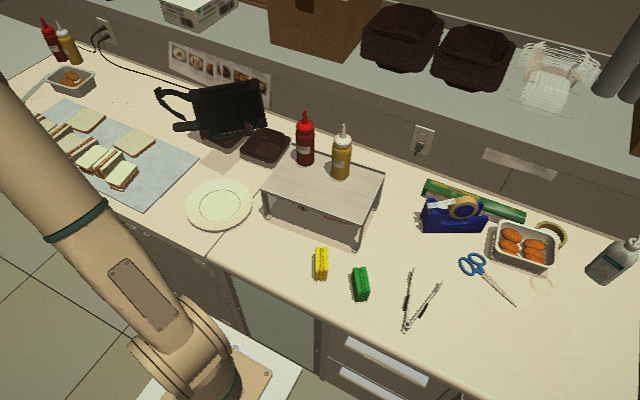

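Scene view: tongs (437,295), with the scissors at (512,287) as a lookalike. Under the shelf, the standing half is at about (322,215) and the flat half at (353,230). The yellow (330,260) and green (370,277) blocks are decoys. In the top view the plate is at (220,204), the tongs at (415,300) and the shelf at (322,190). Next I'll measure and enlarge.

```bash
python3 - <<'E'
from h import *
T=np.load("top0.npz"); S=np.load("scene0.npz")
np.set_printoptions(precision=4,suppress=True)
for n,D,pts in(("top",T,dict(plate=(220,204),sh_fl=(262,190),sh_fr=(358,217),sh_bl=(288,150),sh_br=(384,174),heel=(406,326),jl=(411,270),jr=(439,284),yel=(320,252),gr=(360,272),red=(305,118),mus=(343,130))),
  ("scene",S,dict(half=(318,213),flat=(353,229),sh_fl=(278,190),sh_fr=(374,209),heel=(416,318),jl=(428,272),jr=(458,283)))):
    for k,(u,v) in pts.items(): print(n,k,D["W"][v,u])
W=T["W"];x,y,z=W[...,0],W[...,1],W[...,2]
m=(z>.143)&(z<.157); m[:140]=0; m[230:]=0; m[:,:255]=0; m[:,390:]=0
print("shelf",cv2.minAreaRect(W[m][:,:2].astype(np.float32)),m.sum())
m=(z>.012)&(z<.03); m[:,:180]=0; m[:,262:]=0; m[:170]=0;m[235:]=0
print("plate",cv2.minEnclosingCircle(W[m][:,:2].astype(np.float32)),m.sum())
for nm,D,b in(("top",T,(395,262,450,335)),("scene",S,(405,262,465,325))):
    W=D["W"]; m=np.zeros(W.shape[:2],bool); m[b[1]:b[3],b[0]:b[2]]=1; m&=(W[...,2]>.012)
    p=W[m]; print(nm,"tongs",len(p),p.min(0),p.max(0)); np.save(f"tp_{nm}.npy",p)
W=S["W"]; m=np.zeros(W.shape[:2],bool); m[195:250,285:375]=1; m&=(W[...,2]>.01)&(W[...,2]<.12)
f=cv2.resize(S["frame"][180:330,260:480,::-1],None,fx=3.6,fy=3.6,interpolation=cv2.INTER_CUBIC)
cv2.imwrite("pics/crop.png",f)
p=W[m]; v,u=np.nonzero(m)
for r in range(200,248,4):
    print(r,[tuple(np.round(W[r,c],3)) for c in range(304,374,8)])
E
```

```text
top plate [0.473  0.3359 0.0017]
top sh_fl [0.4951 0.1681 0.146 ]
top sh_fr [ 0.5385 -0.1228  0.1487]
top sh_bl [0.6757 0.1861 0.1468]
top sh_br [ 0.7251 -0.1252  0.1491]
top heel [ 0.3664 -0.3554  0.0146]
top jl [ 0.5438 -0.3093 -0.003 ]
top jr [ 0.5392 -0.3971 -0.0034]
top yel [ 0.4455 -0.0535  0.0415]
top gr [ 0.4311 -0.1867  0.0601]
top red [0.6586 0.1116 0.3192]
top mus [ 0.6564 -0.0067  0.3274]
scene half [0.5809 0.0784 0.0616]
scene flat [ 0.592  -0.0421  0.0381]
scene sh_fl [0.5034 0.1702 0.1497]
scene sh_fr [ 0.5627 -0.1253  0.1471]
scene heel [ 0.3648 -0.3568  0.0061]
scene jl [ 0.5174 -0.3192  0.0352]
scene jr [ 0.5256 -0.4006  0.0276]
shelf ((0.6114228963851929, 0.023327752947807312), (0.21469637751579285, 0.32112956047058105), 4.131878852844238) 5192
plate ((0.4697003960609436, 0.3329413831233978), 0.1122535988688469) 821
top tongs 335 [ 0.3521 -0.4017  0.012 ] [ 0.5375 -0.3137  0.0355]
scene tongs 396 [ 0.3491 -0.4025  0.012 ] [ 0.5359 -0.3148  0.0385]
200 [(np.float64(0.501), np.float64(0.073), np.float64(0.145)), (np.float64(0.511), np.float64(0.051), np.float64(0.147
[... 5636 characters left out ...]
88), np.float64(-0.042), np.float64(0.0)), (np.float64(0.599), np.float64(-0.064), np.float64(0.002)), (np.float64(0.614), np.float64(-0.084), np.float64(0.001))]
244 [(np.float64(0.486), np.float64(0.066), np.float64(0.004)), (np.float64(0.504), np.float64(0.049), np.float64(-0.0)), (np.float64(0.515), np.float64(0.027), np.float64(0.001)), (np.float64(0.443), np.float64(-0.048), np.float64(0.068)), (np.float64(0.543), np.float64(-0.012), np.float64(-0.0)), (np.float64(0.556), np.float64(-0.033), np.float64(0.0)), (np.float64(0.574), np.float64(-0.05), np.float64(-0.004)), (np.float64(0.582), np.float64(-0.074), np.float64(0.001)), (np.float64(0.595), np.float64(-0.094), np.float64(0.001))]
```

View pics/crop.png

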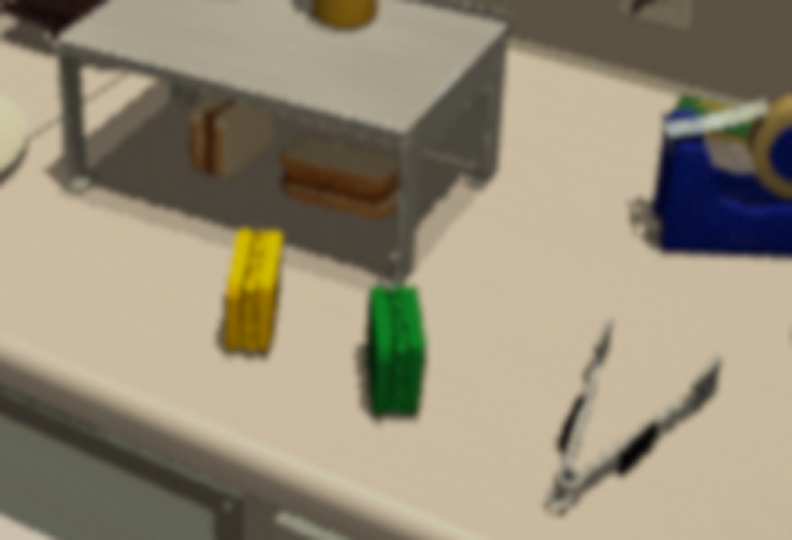

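Crop: the bread block standing on edge at crop (230,135) is the target, beside the flat half at (345,175). The yellow (255,290) and green (395,350) blocks are out front and are not meant. The tongs, with black grips, are at crop (630,420); the scissors are elsewhere and have blue handles. Next are the fits and a reach check with a tilted tool, which keeps the hand outside the shelf.

```bash
cat >> h.py <<'E'
from scipy.spatial.transform import Rotation as Rn
def ori(yaw,a):
    "tool z = tilted a forward from straight down along heading yaw; tool y horizontal"
    h=np.array([np.cos(yaw),np.sin(yaw),0]); z=np.sin(a)*h+[0,0,-np.cos(a)]
    y=np.array([-np.sin(yaw),np.cos(yaw),0]); 
    outs=[]
    for s in(1,-1):
        R=np.stack([np.cross(s*y,z),s*y,z],1); outs.append(Rn.from_matrix(R).as_euler("xyz"))
    return outs
E
python3 - <<'E'
from h import *
np.set_printoptions(precision=4,suppress=True)
T=np.load("top0.npz"); S=np.load("scene0.npz")
for nm,D in(("top",T),("scene",S)):
    p=np.load(f"tp_{nm}.npy"); j=p[(p[:,2]>.026)&(p[:,0]>.47)]
    _,l,c=cv2.kmeans(j[:,:2].astype(np.float32),2,None,(3,50,1e-6),5,cv2.KMEANS_PP_CENTERS)
    c=c[np.argsort(c[:,1])]; d=c[1]-c[0]; mid=c.mean(0); yaw=np.arctan2(-d[0],d[1])
    heel=p[np.argsort(p[:,0])[:12]].mean(0)[:2]
    print(nm,"jaws",c.ravel(),"sep",np.hypot(*d),"mid",mid,"yawdeg",np.degrees(yaw),"axis heel-jaw",np.degrees(np.arctan2(*(mid-heel)[::-1])),heel, np.hypot(*(mid-heel)))
    print("  n",[ (l==k).sum() for k in(0,1)],"grip est",mid-.082*np.array([np.cos(yaw),np.sin(yaw)]))
    W=D["W"]; b=(395,262,450,335) if nm=="top" else(405,262,465,325)
    dark=(D["frame"].max(-1)<50); m=np.zeros_like(dark); m[b[1]:b[3],b[0]:b[2]]=1; m&=dark&(W[...,2]>.008)
    g=W[m]; _,l,c=cv2.kmeans(g[:,:2].astype(np.float32),2,None,(3,50,1e-6),5,cv2.KMEANS_PP_CENTERS)
    print("  dark",len(g),c.ravel(),c.mean(0))
W=S["W"]; m=np.zeros(W.shape[:2],bool); m[204:235,305:336]=1
m&=(W[...,2]>.012)&(W[...,2]<.075)&(W[...,0]>.56)&(W[...,1]>.04)
p=W[m]; 
print("half rect",cv2.minAreaRect(p[:,:2].astype(np.float32)))
fr=p[(p[:,0]<.586)&(p[:,2]<.055)]; print("front",len(fr),np.percentile(fr,[2,50,98],axis=0), "slope",np.polyfit(fr[:,1],fr[:,0],1))
sd=p[(p[:,0]>.592)&(p[:,2]<.05)]; print("side",len(sd),np.percentile(sd,[2,50,98],axis=0),"slope",np.polyfit(sd[:,0],sd[:,1],1))
W=T["W"]; z=W[...,2]; m=(z>.14)&(z<.156); m[:140]=0; m[230:]=0; m[:,:258]=0; m[:,388:]=0
cs,_=cv2.findContours(m.astype(np.uint8),0,2); 
q=W[m]; s=q[(q[:,1]>-.12)&(q[:,1]<.16)]
bins=np.linspace(-.12,.16,15); fx=[(b+.01,np.sort(s[(s[:,1]>=b)&(s[:,1]<b+.02)][:,0])[2]) for b in bins[:-1]]
f=np.polyfit(*zip(*fx),1); print("shelf front x=",f,np.degrees(np.arctan(-f[0])))
from h import ori
gy=np.radians(0)
tests={"grasp":((.44,-.357,.024),0),"over":((.44,-.357,.2),0),"pre":((.40,.085,.2),.05),"pre2":((.42,.085,.05),.05),"in":((.515,.085,.05),.05),"plate":((.39,.27,.06),.61),"plateup":((.39,.27,.2),.61)}
for a in(35,45,50,55):
    for k,(pos,yw) in tests.items():
        print(a,k,[None if (q:=solve_ik(np.array(pos),o)) is None else q.round(2) for o in ori(yw,np.radians(a))])
E
```

```text
top jaws [ 0.5156 -0.3977  0.5151 -0.3173] sep 0.080394395 mid [ 0.5153 -0.3575] yawdeg 0.39531514 axis heel-jaw 0.8531714691833178 [ 0.3623 -0.3598] 0.15309575444252094
  n [np.int64(18), np.int64(15)] grip est [ 0.4333 -0.3581]
  dark 55 [ 0.4293 -0.3807  0.4278 -0.3319] [ 0.4285 -0.3563]
scene jaws [ 0.5143 -0.3987  0.5106 -0.3192] sep 0.07958572 mid [ 0.5124 -0.3589] yawdeg 2.6950254 axis heel-jaw -0.37073145742382446 [ 0.3603 -0.358 ] 0.15212837756447495
  n [np.int64(20), np.int64(30)] grip est [ 0.4305 -0.3628]
  dark 49 [ 0.4261 -0.3833  0.4117 -0.336 ] [ 0.4189 -0.3596]
half rect ((0.6455165147781372, 0.10529650747776031), (0.1637733429670334, 0.07768511027097702), 41.7933349609375)
front 117 [[0.5739 0.0619 0.0137]
 [0.5811 0.0786 0.0327]
 [0.5854 0.098  0.054 ]] slope [-0.063   0.5856]
side 115 [[0.593  0.0593 0.0124]
 [0.6232 0.0629 0.0298]
 [0.6754 0.1833 0.0486]] slope [ 0.5186 -0.257 ]
shelf front x= [-0.069   0.5074] 3.9443501316759386
35 grasp [array([ 1.46,  1.11, -0.87,  2.23,  2.55,  0.4 ,  0.12]), array([ 1.55,  1.22, -1.05,  2.23,  2.26,  0.53, -2.68])]
35 over 
[... 593 characters left out ...]
ay([ 1.7 ,  1.4 , -1.06,  2.29,  2.81,  0.53,  0.21]), array([ 1.7 ,  1.4 , -1.06,  2.29,  2.81,  0.53, -2.93])]
50 over [array([ 1.6 ,  0.79, -0.89,  2.3 ,  3.69,  0.28, -1.09]), array([ 1.6 ,  0.79, -0.89,  2.3 ,  3.69,  0.28,  2.05])]
50 pre [None, None]
50 pre2 [None, None]
50 in [None, None]
50 plate [None, None]
50 plateup [None, None]
55 grasp [array([ 1.75,  1.47, -1.06,  2.29,  2.95,  0.52,  0.17]), array([ 1.66,  1.35, -0.88,  2.3 ,  3.34,  0.54,  2.86])]
55 over [array([ 1.73,  0.94, -1.06,  2.33,  3.32,  0.31, -0.61]), array([ 1.73,  0.94, -1.06,  2.33,  3.32,  0.31,  2.53])]
55 pre [None, None]
55 pre2 [None, None]
55 in [None, None]
55 plate [None, None]
55 plateup [None, None]
```

```bash
python3 - <<'E'
from h import *
print("tool-down sanity",[solve_ik(np.array([.5,.085,.1]),o) is not None for o in ori(.07,0)])
for z in(.04,.05,.06,.08,.2):
  for x in(.40,.42,.44,.46,.48,.50,.515,.53):
    print(z,x,[a for a in range(0,90,5) if any(solve_ik(np.array([x,.085-(.515-x)*.07,z]),o) is not None for o in ori(.07,np.radians(a)))])
E
```

```text
tool-down sanity [True, True]
0.04 0.4 [0, 5]
0.04 0.42 [0, 5, 10]
0.04 0.44 [0, 5, 10, 15]
0.04 0.46 [0, 5, 10, 15, 20]
0.04 0.48 [0, 5, 10, 15, 20]
0.04 0.5 [0, 5, 10, 15, 20, 25]
0.04 0.515 [0, 5, 10, 15, 20, 25, 30]
0.04 0.53 [0, 5, 10, 15, 20, 25, 30]
0.05 0.4 [0, 5]
0.05 0.42 [0, 5, 10]
0.05 0.44 [0, 5, 10, 15]
0.05 0.46 [0, 5, 10, 15, 20]
0.05 0.48 [0, 5, 10, 15, 20]
0.05 0.5 [0, 5, 10, 15, 20, 25]
0.05 0.515 [0, 5, 10, 15, 20, 25, 30]
0.05 0.53 [0, 5, 10, 15, 20, 25, 30]
0.06 0.4 [0, 5, 10]
0.06 0.42 [0, 5, 10]
0.06 0.44 [0, 5, 10, 15]
0.06 0.46 [0, 5, 10, 15, 20]
0.06 0.48 [0, 5, 10, 15, 20]
0.06 0.5 [0, 5, 10, 15, 20, 25]
0.06 0.515 [0, 5, 10, 15, 20, 25, 30]
0.06 0.53 [0, 5, 10, 15, 20, 25, 30]
0.08 0.4 [0, 5, 10]
0.08 0.42 [0, 5, 10]
0.08 0.44 [0, 5, 10, 15]
0.08 0.46 [0, 5, 10, 15, 20]
0.08 0.48 [0, 5, 10, 15, 20]
0.08 0.5 [0, 5, 10, 15, 20, 25]
0.08 0.515 [0, 5, 10, 15, 20, 25, 30]
0.08 0.53 [0, 5, 10, 15, 20, 25, 30]
0.2 0.4 [0, 5, 10, 15]
0.2 0.42 [0, 5, 10, 15, 20]
0.2 0.44 [0, 5, 10, 15, 20]
0.2 0.46 [0, 5, 10, 15, 20, 25]
0.2 0.48 [0, 5, 10, 15, 20, 25, 30]
0.2 0.5 [0, 5, 10, 15, 20, 25, 30]
0.2 0.515 [0, 5, 10, 15, 20, 25, 30, 35]
0.2 0.53 [0, 5, 10, 15, 20, 25, 30, 35]
```

```bash
python3 - <<'E'
from h import *
np.set_printoptions(precision=4,suppress=True)
S=np.load("scene0.npz"); W=S["W"]; m=np.zeros(W.shape[:2],bool); m[204:235,305:340]=1
m&=(W[...,2]>.012)&(W[...,2]<.075)&(W[...,0]>.56)&(W[...,1]>.04)&(W[...,1]<.11)
p=W[m]; sd=p[(p[:,0]>.592)&(p[:,2]<.045)&(p[:,1]<.08)]; k=np.polyfit(sd[:,0],sd[:,1],1)
r=np.abs(np.polyval(k,sd[:,0])-sd[:,1]); sd=sd[r<.006]; k=np.polyfit(sd[:,0],sd[:,1],1); print(len(sd),"side slope",k,"yaw",np.degrees(np.arctan(k[0])),"y@.58",np.polyval(k,.58),"y@.62",np.polyval(k,.62),sd[:,0].min(),sd[:,0].max())
tp=p[p[:,2]>.058]; print("top",len(tp),tp.min(0),tp.max(0))
c=viewer.camera("wrist"); R=cv2.Rodrigues(np.array(c["rvec"]))[0]; C=-R.T@np.array(c["tvec"]).ravel()
s=monitor.state(); Rt=Rn.from_euler("xyz",s["ee_rot"]).as_matrix(); print("wrist cam in tool",Rt.T@(C-s["position"]))
def amax(x,y,z,h):
    return [[a for a in range(0,41,2) if solve_ik(np.array([x,y,z]),ori(np.radians(h),np.radians(a))[i]) is not None][-1:] for i in(0,1)]
for w in[(.42,-.358,.022,0),(.42,-.358,.15,0),(.485,.08,.044,4),(.49,.08,.044,4),(.495,.08,.044,4),(.46,.08,.07,4),(.44,.08,.07,4),(.42,.10,.08,-5),(.40,.12,.08,-10),(.38,.16,.08,-20),(.36,.2,.08,-30),(.33,.27,.1,-40),(.33,.27,.2,-40),(.335,.333,.055,0),(.343,.38,.055,-20),(.36,.42,.055,-40),(.343,.38,.2,-20)]: print(w,amax(*w))
E
```

```text
99 side slope [-0.0082  0.0679] yaw -0.4701284840544356 y@.58 0.06309793264048315 y@.62 0.06276971367630803 0.5922563758259125 0.6584110029140812
top 91 [0.572  0.0587 0.0582] [0.619 0.099 0.068]
wrist cam in tool [ 0.0812  0.0003 -0.1233]
(0.42, -0.358, 0.022, 0) [[40], [40]]
(0.42, -0.358, 0.15, 0) [[40], [40]]
(0.485, 0.08, 0.044, 4) [[24], [24]]
(0.49, 0.08, 0.044, 4) [[24], [24]]
(0.495, 0.08, 0.044, 4) [[26], [26]]
(0.46, 0.08, 0.07, 4) [[20], [20]]
(0.44, 0.08, 0.07, 4) [[16], [16]]
(0.42, 0.1, 0.08, -5) [[14], [14]]
(0.4, 0.12, 0.08, -10) [[14], [14]]
(0.38, 0.16, 0.08, -20) [[16], [16]]
(0.36, 0.2, 0.08, -30) [[38], [38]]
(0.33, 0.27, 0.1, -40) [[40], [40]]
(0.33, 0.27, 0.2, -40) [[40], [40]]
(0.335, 0.333, 0.055, 0) [[40], [40]]
(0.343, 0.38, 0.055, -20) [[40], [40]]
(0.36, 0.42, 0.055, -40) [[40], [40]]
(0.343, 0.38, 0.2, -20) [[40], [40]]
```

```bash
cat >> h.py <<'E'
r_=np.radians
def go(x,y,z,h,a,lin=True,vel=.15,**k):
    o=ori(r_(h),r_(a))[0]
    if lin: r=bot.move_linear(np.array([x,y,z]),o,vel=vel,**k)
    else: r=bot.reach(np.array([x,y,z]),o)
    s=monitor.state(); print(round(s["t"],2),s["position"].round(4),s["grip_width"].round(4),round(float(s["grasp_force"]),1),np.round(s["wrist_force"],1),s["joint_pos"].round(2),r,flush=True); return r
E
python3 - <<'E'
from h import *
go(.42,.1,.36,-10,5,False)
go(.42,-.358,.16,0.5,23,False)
go(.42,-.358,.05,0.5,23,vel=.15)
print(go(.42,-.358,.0225,0.5,23,vel=.05,until_force=6))
fingers.move_gripper(.056,20); s=monitor.state(); print(s["grip_width"],s["grasp_force"],s["t"])
go(.42,-.358,.12,0.5,23,vel=.1)
for n in("top","scene"):
    c=viewer.camera(n); np.savez(f"{n}1.npz",W=cloud(c),frame=c["frame"])
    if n=="scene": save(c,"pics/s1.png",(350,150,550,350),3)
E
```

```text
Traceback (most recent call last):
  File "h.py", line 27, in go
    s=monitor.state(); print(round(s["t"],2),s["position"].round(4),s["grip_width"].round(4),round(float(s["grasp_force"]),1),np.round(s["wrist_force"],1),s["joint_pos"].round(2),r,flush=True); return r
                                                                    ^^^^^^^^^^^^^^^^^^^^^
AttributeError: 'float' object has no attribute 'round'
```

```bash
sed -i 's/s\["grip_width"\].round(4)/round(float(s["grip_width"]),4)/' h.py
python3 - <<'E'
from h import *
s=monitor.state(); print(s["t"],s["joint_pos"].round(2))
go(.42,-.358,.16,0.5,23,False)
go(.42,-.358,.05,0.5,23,vel=.15)
go(.42,-.358,.0225,0.5,23,vel=.05,until_force=6)
fingers.move_gripper(.056,20); s=monitor.state(); print(s["grip_width"],s["grasp_force"],s["t"])
go(.42,-.358,.12,0.5,23,vel=.1)
for n in("top","scene"):
    c=viewer.camera(n); np.savez(f"{n}1.npz",W=cloud(c),frame=c["frame"])
    if n=="scene": save(c,"pics/s1.png",(350,150,550,350),3)
E
```

```text
2.2833 [-0.58  0.14  0.29  1.99 -0.    0.94  1.1 ]
4.38 [ 0.4208 -0.3573  0.1603] 0.0854 0.0 [0.5 0.3 0.1] [ 1.41  0.71 -0.89  2.12  0.94  0.32  1.46] False
5.41 [ 0.4205 -0.3578  0.0504] 0.0855 0.0 [-0.4  0.1 -0.3] [ 1.34  0.93 -0.79  2.17  1.79  0.3   0.7 ] False
6.11 [ 0.4202 -0.358   0.0228] 0.0855 0.0 [1.  0.4 0.4] [ 1.36  1.01 -0.83  2.17  1.91  0.38  0.62] False
0.05614714076689846 0.4504799211281352 6.5167
7.64 [ 0.4197 -0.3581  0.1197] 0.0563 0.0 [-0.5 -0.4 -0.6] [ 1.4   0.8  -0.88  2.15  1.27  0.32  1.16] False
```

View pics/s1.png

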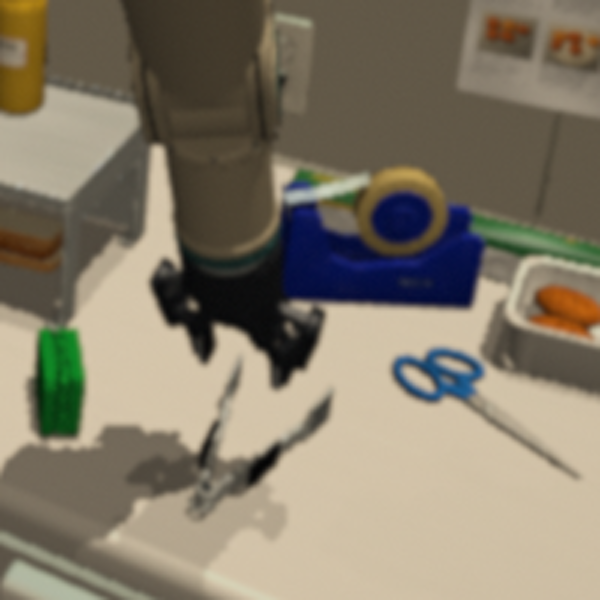

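The tongs stayed on the bench: at this grip point the tapered grips are narrower than the 56 mm opening. I'll go back down and close in steps until I feel the spring force.

```bash
python3 - <<'E'
from h import *
fingers.move_gripper(.08,20)
go(.422,-.358,.05,0.5,23,vel=.2)
go(.422,-.358,.0225,0.5,23,vel=.05,until_force=6)
w=.053
while w>.036:
    fingers.move_gripper(w,30); bot.sleep(.05); s=monitor.state(); print(w,round(float(s["grip_width"]),4),round(float(s["grasp_force"]),2))
    if s["grasp_force"]>7.5: break
    w-=.002
print(s["t"])
go(.422,-.358,.12,0.5,23,vel=.08)
for n in("top","scene"):
    c=viewer.camera(n); np.savez(f"{n}1.npz",W=cloud(c),frame=c["frame"])
    if n=="scene": save(c,"pics/s2.png",(350,150,550,350),3)
print(monitor.state()["grasp_force"])
E
```

```text
8.72 [ 0.4223 -0.3577  0.0502] 0.0799 0.0 [ 0.1 -0.7 -0.7] [ 1.35  0.94 -0.81  2.16  1.77  0.32  0.72] False
9.42 [ 0.4222 -0.358   0.0229] 0.0798 0.0 [ 0.4  0.3 -0.1] [ 1.37  1.02 -0.84  2.17  1.9   0.39  0.64] False
0.053 0.0531 11.34
9.85
11.22 [ 0.4218 -0.3579  0.1196] 0.0531 9.4 [-0.8 -0.3 -1.6] [ 1.4   0.81 -0.89  2.14  1.28  0.33  1.16] False
9.44135635974817
```

View pics/s2.png

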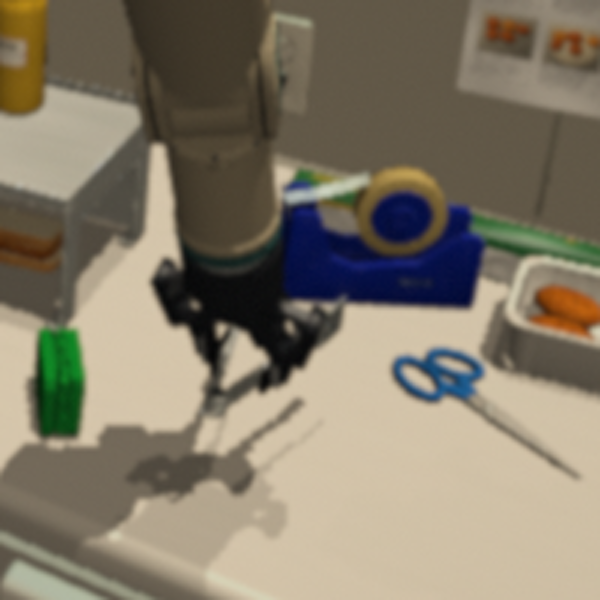

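The tongs are held and lifted (crop heel at (210,405), jaws up to (340,305)). Checking their pose in the hand.

```bash
python3 - <<'E'
from h import *
np.set_printoptions(precision=4,suppress=True)
for n in("top","scene"):
    W=np.load(f"{n}1.npz")["W"].reshape(-1,3)
    p=W[(W[:,0]>.30)&(W[:,0]<.56)&(abs(W[:,1]+.358)<.065)&(W[:,2]>.085)&(W[:,2]<.15)]
    j=p[p[:,0]>.485]; h=p[p[:,0]<.385]
    for s in(1,-1):
        q=j[s*(j[:,1]+.358)>0]; print(n,s,len(q),np.percentile(q,[3,50,97],axis=0).ravel() if len(q) else "")
    print(" heel",len(h),np.percentile(h,[3,50,97],axis=0).ravel() if len(h) else "")
E
```

```text
top 1 4 [ 0.5274 -0.3217  0.1273  0.5322 -0.3203  0.1282  0.5353 -0.3189  0.1294]
top -1 0 
 heel 0 
scene 1 0 
scene -1 80 [ 0.4961 -0.403   0.0982  0.5172 -0.3999  0.113   0.5362 -0.3969  0.129 ]
 heel 107 [ 0.3511 -0.369   0.0996  0.3666 -0.3626  0.1109  0.3848 -0.3517  0.1185]
```

```bash
python3 - <<'E'
from h import *
P=[(.33,.27,.20,-40,22),(.33,.27,.085,-40,22),(.36,.2,.08,-38,22),(.38,.16,.08,-30,16),(.40,.12,.08,-15,13),(.42,.10,.075,-6,14),(.44,.0775,.065,1.5,16)]
go(.42,-.3,.25,0,20,False)
go(.41,-.02,.28,0,13,False)
go(*P[0],False)
for p in P[1:]: go(*p,vel=.12)
c=viewer.camera("scene"); np.savez("scene2.npz",W=cloud(c),frame=c["frame"]); save(c,"pics/s3.png",(230,150,430,300),3.9)
E
```

```text
11.94 [ 0.4191 -0.301   0.2491] 0.053 9.4 [ 0.2 -0.1 -2.4] [ 1.51  0.6  -1.2   2.11  0.78  0.58  1.43] False
13.03 [ 0.4101 -0.0213  0.2794] 0.0532 9.4 [ 0.1 -1.  -2.4] [ 0.93  0.3  -1.17  2.25  0.57  0.62  0.92] False
14.79 [0.3306 0.2692 0.1999] 0.0532 9.4 [ 0.9  0.  -1.5] [-0.45  0.56 -0.85  2.19  0.96  1.01 -1.1 ] False
15.9 [0.3302 0.2702 0.0854] 0.0529 9.4 [-0.4 -0.5 -1.1] [-0.57  0.79 -0.71  2.27  1.27  0.9  -1.44] False
16.68 [0.36   0.2009 0.0802] 0.053 9.4 [ 0.1  0.  -1.2] [-0.44  0.77 -0.67  2.38  1.45  0.84 -1.45] False
17.21 [0.38   0.1612 0.0801] 0.0533 9.4 [ 0.6  0.8 -0.8] [-0.23  0.74 -0.66  2.41  1.57  0.69 -1.22] False
17.73 [0.3998 0.1218 0.08  ] 0.0531 9.4 [ 0.8  0.9 -0.9] [-0.05  0.71 -0.63  2.43  1.7   0.56 -0.89] False
18.12 [0.4194 0.1016 0.0749] 0.0534 9.4 [-0.3  0.3 -1.4] [ 0.02  0.73 -0.61  2.44  1.85  0.53 -0.78] False
18.54 [0.4393 0.0789 0.065 ] 0.0528 9.4 [-0.1 -0.3 -1.9] [ 0.12  0.76 -0.61  2.44  2.03  0.54 -0.72] False
```

View pics/s3.png

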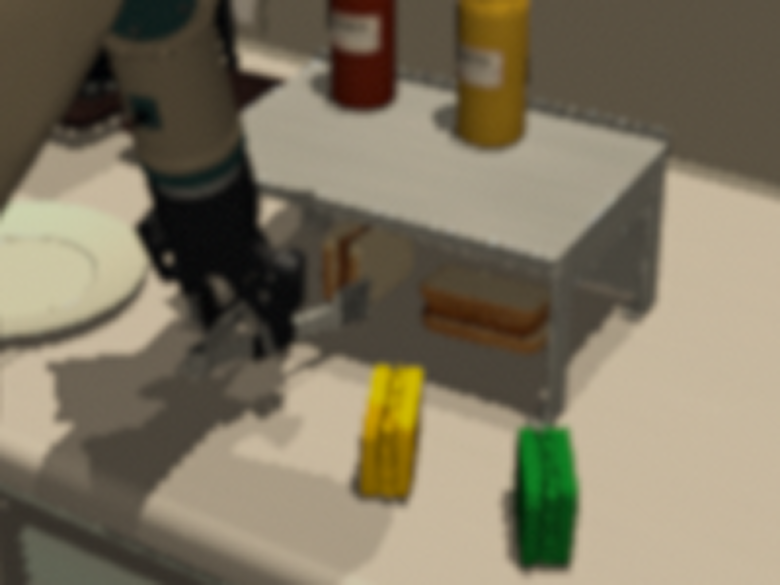

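Nothing is touched, and the right jaw (crop (340,300)) is right of and short of the half (345,265), as planned. Now going in with a force guard.

```bash
python3 - <<'E'
from h import *
np.set_printoptions(precision=4,suppress=True)
W=np.load("scene2.npz")["W"].reshape(-1,3)
p=W[(W[:,0]>.50)&(W[:,0]<.562)&(W[:,1]>.01)&(W[:,1]<.075)&(W[:,2]>.02)&(W[:,2]<.09)]
print("jaw",len(p),np.percentile(p,[3,50,97],axis=0).ravel())
for q in[(.46,.078,.055,1.5,19),(.478,.0785,.046,1.5,21),(.494,.079,.0445,1.5,23)]:
    if go(*q,vel=.06,until_force=6): break
c=viewer.camera("scene"); np.savez("scene3.npz",W=cloud(c),frame=c["frame"]); save(c,"pics/s4.png",(270,180,390,270),6)
W=cloud(c).reshape(-1,3)
p=W[(W[:,0]>.55)&(W[:,0]<.625)&(W[:,1]>.015)&(W[:,1]<.055)&(W[:,2]>.015)&(W[:,2]<.07)]
print("jaw in",len(p),np.percentile(p,[3,50,97],axis=0).ravel() if len(p) else "")
E
```

```text
jaw 112 [0.5018 0.0338 0.029  0.5266 0.0384 0.0472 0.5548 0.0465 0.0631]
19.12 [0.4596 0.0785 0.055 ] 0.0532 9.4 [-0.4  0.  -1.3] [ 0.14  0.82 -0.64  2.44  2.13  0.63 -0.79] False
19.6 [0.4777 0.0785 0.0457] 0.0531 9.4 [-0.4 -0.3 -1. ] [ 0.15  0.86 -0.65  2.42  2.18  0.68 -0.81] False
20.02 [0.494  0.079  0.0444] 0.0532 9.4 [-0.2 -0.4 -1. ] [ 0.16  0.88 -0.66  2.41  2.22  0.72 -0.83] False
jaw in 115 [0.5546 0.033  0.0218 0.5819 0.0393 0.0369 0.6118 0.0468 0.0532]
```

View pics/s4.png

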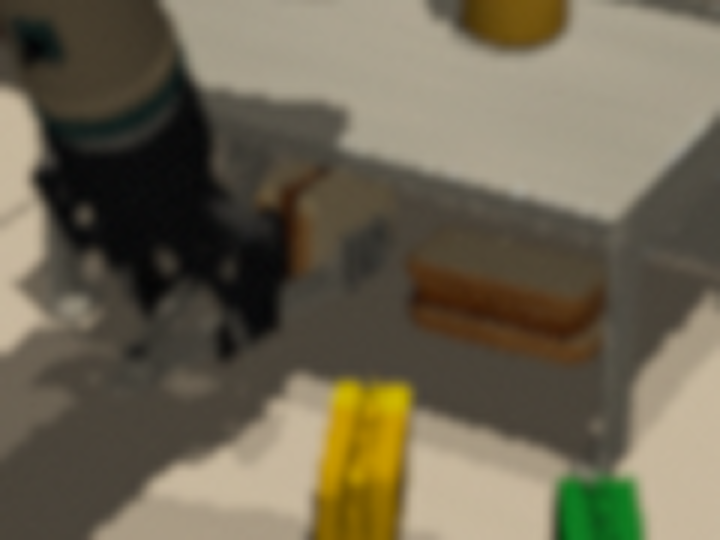

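```bash
python3 - <<'E'
from h import *
w=.050
while w>.024:
    fingers.move_gripper(w,46); s=monitor.state(); print(round(w,4),round(float(s["grip_width"]),4),round(float(s["grasp_force"]),1),np.round(s["wrist_force"],1))
    if s["grasp_force"]>38: break
    w-=.003 if w>.041 else .0015
print(s["t"])
c=viewer.camera("scene"); np.savez("scene4.npz",W=cloud(c),frame=c["frame"])
W=cloud(c).reshape(-1,3)
p=W[(W[:,0]>.56)&(W[:,0]<.64)&(W[:,1]>.03)&(W[:,1]<.075)&(W[:,2]>.012)&(W[:,2]<.062)]
print("side",len(p),np.percentile(p,[3,50,97],axis=0).ravel().round(4))
E
```

```text
0.05 0.0504 10.5 [ 0.   0.2 -0.8]
0.047 0.047 11.5 [ 0.9 -0.8 -2.2]
0.044 0.0441 12.6 [-0.5 -0.5 -1.5]
0.041 0.0413 14.6 [-0.4  0.7 -0.5]
0.0395 0.0397 16.6 [-0.2  1.3 -1.9]
0.038 0.0386 26.7 [-0.2  1.2 -0.1]
0.0365 0.0377 47.2 [-1.5 -0.2  0.4]
21.5833
side 187 [0.5657 0.0527 0.0152 0.5926 0.0585 0.0397 0.6364 0.0716 0.0615]
```

Gripped: 47 N at the pads, about 12 N per jaw. Lifting out along the way in.

```bash
python3 - <<'E'
from h import *
for v,q in[(.04,(.486,.079,.060,1.5,22)),(.08,(.46,.078,.085,1.5,19.5)),(.08,(.44,.078,.10,1.5,16)),(.09,(.42,.10,.105,-6,14)),(.09,(.40,.12,.10,-15,13)),(.09,(.38,.16,.10,-30,16)),(.09,(.36,.2,.10,-38,22)),(.1,(.33,.27,.11,-50,22)),(.12,(.335,.30,.17,-45,23)),(.12,(.350,.376,.14,-20,23))]:
    go(*q,vel=v)
for n in("scene","top"):
    c=viewer.camera(n); np.savez(f"{n}5.npz",W=cloud(c),frame=c["frame"])
    W=cloud(c).reshape(-1,3)
    p=W[(W[:,0]>.40)&(W[:,0]<.56)&(W[:,1]>.26)&(W[:,1]<.42)&(W[:,2]>.05)&(W[:,2]<.175)]; np.save(f"hp_{n}.npy",p)
    t=p[p[:,2]>.148]; print(n,len(p),p.min(0).round(3),p.max(0).round(3),len(t)); 
    if n=="scene": save(c,"pics/s5.png",(150,130,350,280),3.9)
E
```

```text
22.22 [0.4862 0.0789 0.0603] 0.0378 47.0 [-0.5 -0.  -2.7] [ 0.15  0.82 -0.65  2.41  2.16  0.66 -0.8 ] False
22.82 [0.4604 0.078  0.085 ] 0.0381 47.0 [ 0.6 -0.3 -2.4] [ 0.13  0.73 -0.63  2.43  2.05  0.56 -0.73] False
23.27 [0.4405 0.0779 0.0999] 0.0382 47.0 [ 0.2  0.1 -1.3] [ 0.09  0.65 -0.55  2.43  1.9   0.43 -0.59] False
23.76 [0.4202 0.0997 0.1046] 0.0376 47.0 [ 0.4 -1.8 -1.7] [-0.01  0.62 -0.54  2.42  1.7   0.43 -0.63] False
24.23 [0.4004 0.1192 0.0998] 0.0377 47.0 [-0.1 -0.5 -0.9] [-0.09  0.64 -0.57  2.42  1.6   0.49 -0.79] False
24.88 [0.3804 0.1589 0.1   ] 0.038 47.0 [-0.1  0.  -1.4] [-0.26  0.66 -0.6   2.41  1.48  0.62 -1.12] False
25.52 [0.3604 0.1986 0.1   ] 0.0381 47.0 [ 0.4 -0.2 -2. ] [-0.47  0.7  -0.61  2.37  1.37  0.78 -1.36] False
26.44 [0.3303 0.2686 0.11  ] 0.0378 47.0 [ 0.  -0.5 -1.6] [-0.6   0.72 -0.65  2.21  1.08  0.89 -1.39] False
27.15 [0.335  0.2989 0.1696] 0.0376 47.0 [ 0.5 -0.3 -2.5] [-0.59  0.63 -0.72  2.12  0.96  1.   -1.19] False
27.99 [0.35   0.3752 0.1398] 0.0381 47.0 [ 1.2  0.8 -2.6] [-0.64  0.72 -0.74  2.1   1.19  0.96 -1.  ] False
scene 683 [0.402 0.295 0.093] [0.512 0.371 0.164] 215
top 697 [0.401 0.296 0.092] [0.508 0.371 0.164] 296
```

View pics/s5.png

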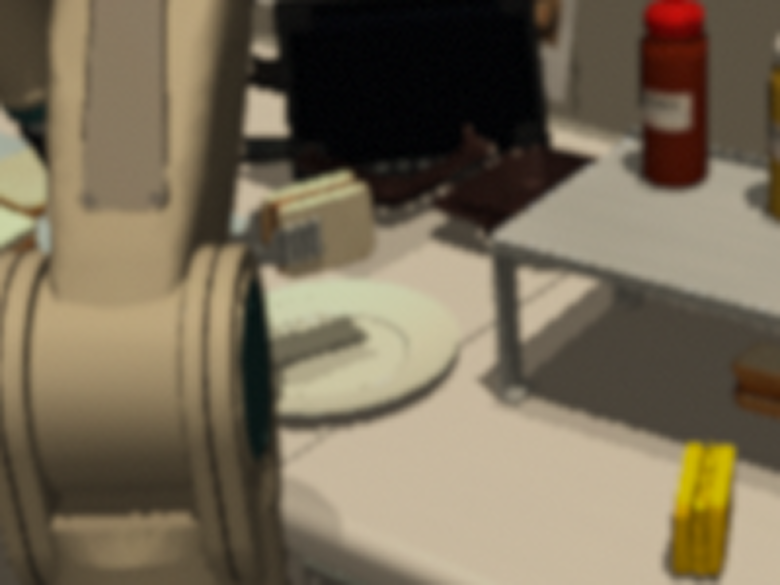

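The half hangs upright in the jaws over the plate (crop (320,225), its shadow on the plate at (320,340)). Next I'll fit its centre and level, then lower it.

```bash
python3 - <<'E'
from h import *
np.set_printoptions(precision=4,suppress=True)
for n in("scene","top"):
    p=np.load(f"hp_{n}.npy"); t=p[p[:,2]>.150]
    print(n,len(t),cv2.minAreaRect(t[:,:2].astype(np.float32)))
    A=np.c_[t[:,:2]-t[:,:2].mean(0),np.ones(len(t))]; k=np.linalg.lstsq(A,t[:,2],rcond=None)[0]
    h=r_(-20); print("slope along heading deg",np.degrees(k[0]*np.cos(h)+k[1]*np.sin(h)),"across",np.degrees(-k[0]*np.sin(h)+k[1]*np.cos(h)),"z",k[2])
    d=np.array([np.cos(h),np.sin(h)]); s=t[:,:2]@d; print(" along range centre",np.percentile(s,[1,99]).mean(), "plate",np.array([.4697,.3329])@d, "across", np.percentile(t[:,:2]@[-d[1],d[0]],[1,99]), np.array([.4697,.3329])@[-d[1],d[0]])
    print(" low z", np.percentile(p[:,2],[1,3]))
E
```

```text
scene 192 ((0.461201936006546, 0.32531583309173584), (0.05270025134086609, 0.08435636013746262), 68.6803970336914)
slope along heading deg 1.1992554986246928 across 3.257199310041243 z 0.15719650598426485
 along range centre 0.32409990042103787 plate 0.32751511827002605 across [0.4427 0.4868] 0.4734705347796955
 low z [0.0977 0.0991]
top 273 ((0.4655427634716034, 0.3266073167324066), (0.039551034569740295, 0.08026302605867386), 67.4354248046875)
slope along heading deg 0.6751173924658399 across 1.1832054271957533 z 0.15747281597622448
 along range centre 0.3249196607206097 plate 0.32751511827002605 across [0.4471 0.4847] 0.4734705347796955
 low z [0.0972 0.1002]
```

```bash
python3 - <<'E'
from h import *
x,y=.354,.382
go(x,y,.065,-20,23,vel=.1)
hit=go(x,y,.0465,-20,23,vel=.02,until_force=2.5)
z=monitor.state()["position"][2]
for w in(.0395,.041,.044,.047,.050,.053):
    fingers.move_gripper(w,30); s=monitor.state(); print(w,round(float(s["grasp_force"]),1),np.round(s["wrist_force"],1))
def look(n):
    c=viewer.camera("top"); W=cloud(c).reshape(-1,3)
    p=W[(W[:,0]>.40)&(W[:,0]<.56)&(W[:,1]>.26)&(W[:,1]<.42)&(W[:,2]>.06)&(W[:,2]<.08)]; print(n,len(p),cv2.minAreaRect(p[:,:2].astype(np.float32)),np.median(p[:,2]))
look("open")
go(x-.075*np.cos(r_(20)),y+.075*np.sin(r_(20)),z+.002,-20,23,vel=.07,until_force=5)
look("out"); c=viewer.camera("scene"); save(c,"pics/s6.png",(130,130,390,280),3)
E
```

```text
28.99 [0.354  0.3823 0.0654] 0.038 47.0 [ 0.4 -0.4 -1.9] [-0.69  0.86 -0.67  2.11  1.37  0.92 -1.16] False
29.73 [0.354  0.382  0.0491] 0.0384 47.4 [ 0.2 -0.1  2.9] [-0.7   0.89 -0.65  2.11  1.4   0.91 -1.2 ] True
0.0395 16.7 [ 0.3  0.5 -0.8]
0.041 14.5 [ 0.6  0.  -0.1]
0.044 12.6 [-0.5  0.5 -1.3]
0.047 11.5 [ 0.4 -0.5 -0.4]
0.05 10.5 [-0.6  0.2 -0.4]
0.053 9.5 [-0.6  0.4 -0.5]
open 259 ((0.46876275539398193, 0.3341064453125), (0.04202212393283844, 0.08015356212854385), 67.56505584716797) 0.06820724247749534
32.3 [0.2841 0.4072 0.0511] 0.053 9.5 [ 0.6  0.3 -0.1] [-0.83  0.9  -0.69  2.12  1.34  0.96 -1.32] False
out 259 ((0.4687654376029968, 0.33462512493133545), (0.04140955209732056, 0.07849505543708801), 69.75315856933594) 0.06876121493071066
```

View pics/s6.png

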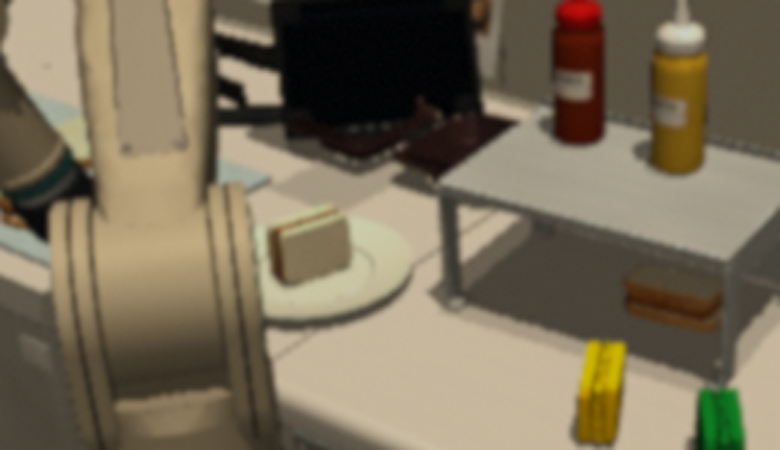

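Half standing at (.469,.335), 2 mm from the plate centre; the flat half and bottles look unmoved. Now to lay the tongs back on the bare bench where they came from.

```bash
python3 - <<'E'
from h import *
s=monitor.state()["position"]
go(s[0],s[1],.2,-20,23,vel=.15)
go(.33,.27,.25,-40,22,False)
go(.41,-.02,.28,0,13,False)
go(.42,-.3,.25,0,20,False)
go(.422,-.358,.06,0.5,23,vel=.15)
go(.422,-.358,.0205,0.5,23,vel=.03,until_force=3)
for w in(.056,.065,.08): fingers.move_gripper(w,20)
s=monitor.state(); print(s["grip_width"],s["grasp_force"])
go(.422,-.358,.16,0.5,23,vel=.12)
go(.40,-.1,.35,0,5,False)
for n in("top","scene"):
    c=viewer.camera(n); W=cloud(c).reshape(-1,3)
    p=W[(W[:,0]>.33)&(W[:,0]<.56)&(abs(W[:,1]+.358)<.06)&(W[:,2]>.01)&(W[:,2]<.2)]; print(n,len(p),p.min(0).round(3),p.max(0).round(3))
    if n=="top": save(c,"pics/t7.png",(150,80,510,350),2.2)
E
```

```text
33.54 [0.2841 0.4067 0.1993] 0.0531 9.5 [ 0.  -0.3 -0.6] [-0.72  0.63 -0.84  2.05  1.01  1.08 -0.97] False
34.2 [0.3301 0.2702 0.2498] 0.0529 9.5 [ 0.2  0.1 -1.9] [-0.43  0.45 -0.84  2.13  0.82  1.04 -0.93] False
36.01 [ 0.4101 -0.0191  0.2799] 0.0529 9.5 [ 0.   0.3 -1.3] [ 0.69  0.21 -0.85  2.26  0.37  0.55  1.15] False
37.1 [ 0.4207 -0.2983  0.2502] 0.0534 9.5 [-0.1 -0.1 -0.5] [ 1.29  0.44 -0.8   2.11  0.29  0.43  1.91] FalseTraceback (most recent call last):
  File "<stdin>", line 7, in <module>
  File "h.py", line 25, in go
    if lin: r=bot.move_linear(np.array([x,y,z]),o,vel=vel,**k)
              ~~~~~~~~~~~~~~~^^^^^^^^^^^^^^^^^^^^^^^^^^^^^^^^^
cell.Unreachable: the arm cannot follow that straight line within its joint ranges
```

```bash
python3 - <<'E'
from h import *
bot.move_joints([1.40,.81,-.89,2.14,1.28,.33,1.16])
go(.422,-.358,.06,0.5,23,vel=.1)
go(.422,-.358,.0205,0.5,23,vel=.03,until_force=3)
for w in(.056,.065,.08): fingers.move_gripper(w,20)
s=monitor.state(); print(s["grip_width"],s["grasp_force"])
go(.422,-.358,.16,0.5,23,vel=.12)
go(.40,-.1,.35,0,5,False)
for n in("top","scene"):
    c=viewer.camera(n); W=cloud(c).reshape(-1,3)
    p=W[(W[:,0]>.33)&(W[:,0]<.56)&(abs(W[:,1]+.358)<.06)&(W[:,2]>.01)&(W[:,2]<.2)]; print(n,len(p),p.min(0).round(3),p.max(0).round(3))
    if n=="top": save(c,"pics/t7.png",(150,80,510,350),2.2)
E
```

```text
38.77 [ 0.4226 -0.3581  0.0609] 0.0533 9.5 [ 0.2 -0.8 -0.6] [ 1.34  0.91 -0.8   2.16  1.72  0.3   0.77] False
39.88 [ 0.4218 -0.3579  0.0233] 0.0531 9.8 [-1.5 -0.8  5. ] [ 1.37  1.02 -0.84  2.17  1.89  0.39  0.64] True
0.07988517354473171 0.0
41.95 [ 0.4216 -0.3578  0.1595] 0.0801 0.0 [-0.2  0.2 -0.6] [ 1.48  0.78 -1.03  2.12  1.1   0.43  1.3 ] False
43.17 [ 0.3997 -0.1012  0.3493] 0.08 0.0 [-0.7 -0.2 -0.4] [ 1.08  0.22 -1.05  2.02  0.23  0.93  1.48] False
top 348 [ 0.35  -0.404  0.01 ] [ 0.536 -0.316  0.036]
scene 435 [ 0.35  -0.405  0.01 ] [ 0.538 -0.318  0.038]
```

View pics/t7.png

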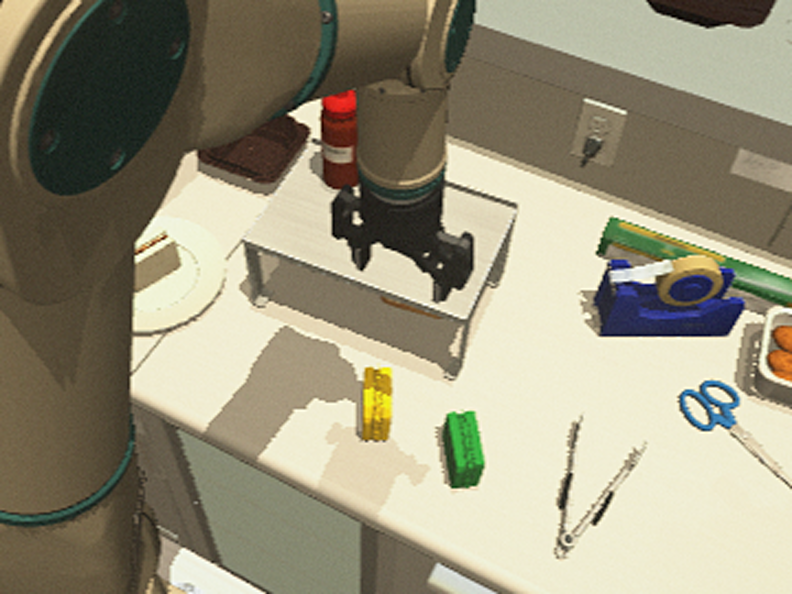

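The tongs lie flat and open on the bare bench (crop (590,490)), the half stands on the plate (155,260), and the arm is clear. Handing in.

```bash
python3 -c "
from cell import order
print(order.close_job())"
```

```text
the job is handed in; nothing more can be done
None
```

The job is handed in after about 43 s of robot time: the half stands on the plate about 2 mm from its centre, the tongs lie flat and released on the bare worktop, and I saw no sign of the other half or the bottles having moved (no verdict was returned).

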